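# Free the salt-seized press knob and draw the carrier out

### The job

The wing knob of the plate press has seized with dried salt, and its steel tongue bars the way of the carrier, the bottom plate of the stack. Rock the knob to and fro in small arcs until it breaks free and swing it anticlockwise (seen from above) until the tongue is well clear of the carrier's path; then pull the carrier by its lip straight along the bed until no part of it is under the stack any more. Leave it lying flat, with the two plates and the weight still standing in a stack in their place between the posts, and nothing else on the bench disturbed.

Things in the scene. Friction and masses are not known exactly. Their poses are not given: they have to be found in the camera images.
- press: plate press, fixed: aluminium bed, top at z = 8 mm; in its own frame (z up, origin at bench height) the bed spans x -190 to 170, y -125 to 65 mm. The carrier is drawn out towards its -x along y = 0. Knob axis at x = -68, y = -85 mm, on a grey block 60 x 60 mm, top at z = 28 mm
- stack_spot (a point): fixed point of the bed's top at the middle of the stack's place (x = 90, y = 0 mm of the press, same axes). Two square front posts, 10 mm thick, stand at x = -56.5, y = +-47 mm from here and two round rear ones at x = +60, y = +-30 mm, all 44 mm tall: they hold the loose plates, but the carrier passes out between the front posts
- knob (a joint): wing knob's angle, rad, growing anticlockwise seen from above; 0: tongue across the carrier's path (to the press's +y); 1.45: fully open, at a stop. Seized: stops hard at 0.2 to 0.35 rad either side of 0. Each swing from one end of its play to the other loosens it a little; after 4 or 5 it gives on an anticlockwise swing and then turns on freely (0.12 N m). One lone push never frees it
- knob_wings (a point): centre of the knob's wings, on the upright axis: a black bar 76 mm long (its y) x 12 mm thick (its x) x 30 mm tall, z = 50 to 80 mm. Under the +y wing runs the steel tongue, 12 x 12 mm, z = 30 to 42 mm, reaching 72 mm from the axis; under the -y wing nothing above the block. The knob stays where it is left
- carrier_mid (a point): centre (z = 12 mm) of the carrier's plate, the bottom plate of the stack: white plastic 100 (x) x 76 (y) x 8 mm on the bed. A strip 36 mm wide, 8 mm thick runs from it towards -x out of the stack to the lip. 0.14 kg; pulling it takes 4 to 12 N. It starts at about x = 90, y = 0 mm of the press and must be drawn a good 105 mm to be clear of the stack
- carrier_lip (a point): middle of the top edge (z = 46 mm) of the carrier's upstanding lip, at the strip's end, 121 mm from the plate's centre: a wall 8 mm thick (x), 36 mm wide (y), 30 mm above the strip (top at z = 16 mm). Some 55 mm are free between it and the front posts. With the knob closed the tongue stops it after about 27 mm
- plate_low_mid (a point): centre of the lower of the two loose white plates, 100 x 100 x 8 mm, lying on the carrier; it drops to the bed when the carrier is drawn away
- plate_high_mid (a point): centre of the upper of the two loose white plates, 100 x 100 x 8 mm, on the lower one
- weight_mid (a point): in the steel weight on top of the stack (64 mm across, 34 mm tall with its small head, about 0.35 kg), on its axis 12 mm above its underside
- jar: small amber jar, 36 mm across, 50 mm tall, standing on the press's bed beside the stack; origin under its centre; a bystander, leave it alone
- beaker: glass beaker, 70 mm across, 85 mm tall, on the bench; origin under its centre; bystander
- magnifier: folding linen magnifier of dark metal, 50 x 50 x 61 mm; origin under its centre; bystander
- slide_box: grey slide box, 90 x 170 x 30 mm; origin under its centre; bystander
- spool: wooden thread spool, 40 mm across, 57 mm tall; origin under its centre; bystander
- pen_mug: white mug, 80 mm across, 90 mm tall; origin under its centre; bystander
Mind the look-alikes: they are no part of the job. What is shaped like the part that bears carrier_mid but purple is not meant.

How it is judged:
On the way, in this order (a step that is already met when the one before it is completed fails the run):
1. the knob has broken free and its tongue is swung clear of the carrier's path (value of joint knob above 1 rad and x of carrier_mid in the frame of press above 0.05 m), for 0.2 s.
2. the carrier is drawn out from under the stack (x of carrier_mid in the frame of press below -0.015 m), for 0.2 s.
At the end, for the whole second after the job is handed in: knob open beyond 1.0 rad; carrier drawn at least 105 mm from x = 90 mm of the press, lying flat (0.1 rad); the two plates flat one on the other on the bed, within 20 mm of the stack's place, the weight upright on top within 30 mm; all at rest (value of joint knob above 1 rad and x of carrier_mid in the frame of press below -0.015 m and angle between carrier_mid's own z axis and vertical below 0.1 rad and height (world z) of carrier_mid below 0.018 m and horizontal distance between each of plate_low_mid, plate_high_mid and stack_spot below 0.02 m and angle between each of plate_low_mid, plate_high_mid, weight_mid's own z axis and vertical below 0.06 rad and horizontal distance between weight_mid and stack_spot below 0.03 m and height (world z) of plate_low_mid below 0.0155 m and height (world z) of plate_high_mid between 0.017 and 0.0235 m and height (world z) of weight_mid above 0.032 m and linear speed of each of carrier, plate_low, plate_high, weight below 0.01 m/s); the robot touches nothing.
It fails at once if the stack is toppled or dragged off its place (angle between any of plate_low_mid, plate_high_mid, weight_mid's own z axis and vertical above 0.35 rad or horizontal distance between any of plate_low_mid, plate_high_mid, weight_mid and stack_spot above 0.045 m).
It fails at once if a bystander is disturbed (moved more than 30 mm) (distance of any of jar, beaker, magnifier, slide_box, spool, pen_mug from where it was at the start of the episode above 0.03 m).
It also fails if it takes over 58 s, if anything falls off the work surface, if the arm or the gripper's body presses on something with over 40 N, if the wrist force passes 120 N, or if a joint passes its speed limit or range.

### The arm

A 6-joint arm with a two-finger parallel gripper is mounted at the origin on the work surface. World frame = base frame: x ahead of the robot, y to its left, z up, the work surface at z = 0. Lengths are in m, angles in rad, forces in N, time in s.
With the tool pointing down it reaches from about 0.35 to 0.725 m from the base axis. Payload 6 kg.
Tool frame: the origin (TCP) lies midway between the tips of the shut fingers; the grasp point (between the pads) lies 19 mm behind it (grip_depth is the distance from the TCP to the grasp point, in m); z points along the fingers, y is the line along which they close (so a half turn about z gives the same grasp; the last joint's range is limited). The gripper opens to 85 mm and grips with 20 to 120 N. Pads are 22 mm wide; open, the fingers measure 114 mm over their backs; the gripper's body (76 mm by 85 mm) begins 54 mm behind the grasp point. The pads swing forward as they close: fully open they stand 13 mm farther back than shut.
Start: joints at [1.579, 0.04, 0.085, 0, -1.615, -0.334], TCP at [0.192, 0.568, 0.231] pointing down, gripper open.
Joint ranges: [-2.56, 2.56], [-1.29, 2.01], [-1.08, 1.49], [-3.29, 1.98], [-2.81, -0.18], [-2.99, 2.99]. Speed limits (rad/s): [2.57, 2.57, 3.01, 3.14, 3.14, 3.14].

### API

Orientations are given as a unit quaternion [x, y, z, w].
In Python, from bench import move_to, move_straight, move_joints, move_gripper, sleep, solve_ik, snapshot, MotionError, finish_job, current_time_s, current_q, current_dq, current_joint_efforts, current_tcp_pos, current_tcp_rot, current_contact_force, current_ft_torque, current_gripper_width, current_grasp_force, grip_depth gives the robot as it stands. Calls block until the motion is done:
- move_to(position, orientation): joint-space move of the TCP to a pose.
- move_straight(position, rot=None, velocity=0.15, threshold=None): straight line of the TCP; rot=None keeps the orientation; velocity is the mean speed in m/s. With threshold (N) it stops when the force on the tool has changed by that much, and returns True; else False.
- move_joints(angles): joint-space move.
- move_gripper(opening): finger opening in m; the grip force is fixed at half the most; returns when the fingers have stopped.
- sleep(seconds).
- solve_ik(position, orientation): joint angles nearest the present ones, or None.
- snapshot(name): name is "scene" or "top" or "wrist"; returns a dict with "pixels" (400x640x3 uint8, red, green, blue), "range_z" (400x640 float32, m along the optical axis (not along the pixel's ray), 0 where there is no reading), "mtx" (3x3 intrinsics, pixels), "world_from_camera" (4x4, takes a point from camera to world coordinates); the wrist camera has in their place "mount" (4x4, takes a point from camera to tool coordinates, whose origin is the TCP and whose axes are the flange's). Camera axes: x right, y down, z forward; pixel columns grow to the right and rows downward; lengths in m; the calibration is good to about 2 mm. The wrist camera is an equidistant fisheye: a pixel r from the principal point sees the ray r / f radians off the axis. A picture is of the moment at which its call begins: read the wrist's pose just before it.
A pose or a line that the arm cannot do raises MotionError and nothing moves.
- finish_job(): hands the job in; it is judged then, once.
Readings, each from a call of its own:
- current_time_s(): time.
- current_q(): joint angles.
- current_dq(): joint speeds.
- current_joint_efforts(): joint torques, N m.
- current_tcp_pos(): TCP position.
- current_tcp_rot(): TCP orientation.
- current_contact_force(): force on the tool from outside, world axes, zero at the start.
- current_ft_torque(): the same for the moment, N m.
- current_gripper_width(): finger opening in m.
- current_grasp_force(): force on a finger pad.
Only numpy, scipy, OpenCV 4.12 (cv2) and the standard library are available. Lean on these libraries where they do the work, as an engineer would, in place of code of your own. Each camera call takes 0.05 s, during which the arm holds its last target. There are 200 camera calls.

## Working session

There is one attempt and no reset: what is moved stays moved. The work goes in short steps, each a Python script; the robot and the scene stay as the last script left them, time stands still between calls to the robot, and variables do not carry over. Pictures are saved under pics/ and viewed, at most 10 in all, crops included, and the job is handed in when it is done.

```bash
mkdir -p pics; ls; python3 - <<'E'
from bench import *
import cv2,numpy as np
for n in ("top","scene"):
    s=snapshot(n); cv2.imwrite(f"pics/{n}0.png",s["pixels"][:,:,::-1]); np.savez(f"{n}0.npz",**s)
    print(n,s["mtx"],s["world_from_camera"])
print(current_time_s(),current_tcp_rot(),grip_depth() if callable(grip_depth) else grip_depth)
E
```

```text
pics
top [[364.95100546   0.         322.34450716]
 [  0.         364.95100546 191.33241002]
 [  0.           0.           1.        ]] [[ 0.01807504 -0.98991317  0.14051764  0.27265779]
 [-0.99975984 -0.01963612 -0.00973087  0.02259941]
 [ 0.01239194 -0.14030801 -0.99003035  1.18714237]
 [ 0.          0.          0.          1.        ]]
scene [[368.43810944   0.         318.18751482]
 [  0.         368.43810944 194.08276772]
 [  0.           0.           1.        ]] [[-0.59784789  0.52113667 -0.60909316  1.10578074]
 [ 0.80150086  0.40112949 -0.44349917  0.5359176 ]
 [ 0.01320155 -0.75333373 -0.65750591  0.83475573]
 [ 0.          0.          0.          1.        ]]
0.1 [ 9.86765956e-01 -1.62149032e-01 -6.67659401e-05  7.97321931e-04] 0.0187
```

View pics/top0.png

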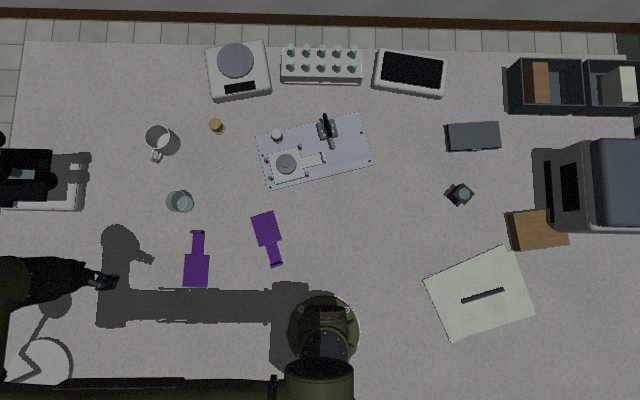

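View pics/scene0.png

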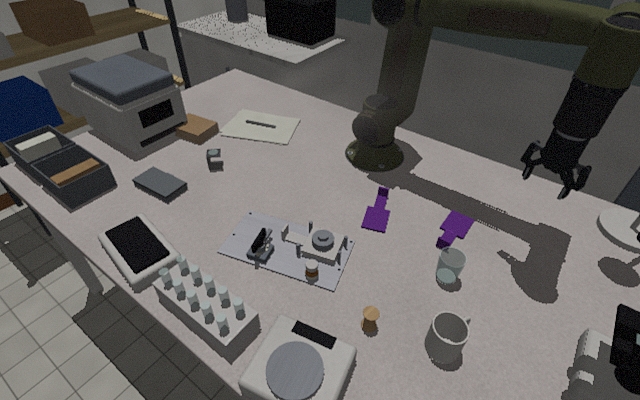

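Top view: the bed runs from about (256,134) to (373,162), with the stack at (287,163), the lip near (322,157), the knob near (328,125) and the jar at (277,134). Press -x points image-right (world -y). Next I'll fit the pose.

```bash
cat > h.py <<'E'
import numpy as np,cv2
def cloud(s):
    z=s["range_z"].astype(float); v,u=np.mgrid[:z.shape[0],:z.shape[1]]
    K=s["mtx"]; p=np.stack([(u-K[0,2])/K[0,0]*z,(v-K[1,2])/K[1,1]*z,z],-1)
    T=s["world_from_camera"]; w=p@T[:3,:3].T+T[:3,3]; w[z<=0]=np.nan
    return w
E
python3 - <<'E'
from h import *
for n in("top","scene"):
    s=dict(np.load(n+"0.npz")); w=cloud(s)
    box=(slice(105,200),slice(245,385)) if n=="top" else (slice(205,300),slice(205,370))
    W=w[box]; px=s["pixels"][box].astype(int)
    bl=px[...,2]-px[...,0]  # bluish aluminium
    z=W[...,2]
    print(n,np.nanpercentile(z,[5,25,50,75,95,99.8]))
    m=(bl>8)&(z<0.02)&(z>0.002)&(px.sum(-1)>200)
    n_,lab,st,_=cv2.connectedComponentsWithStats(m.astype(np.uint8)); k=1+st[1:,4].argmax()
    P=W[lab==k]; print(len(P),np.median(P[:,2]))
    r=cv2.minAreaRect((P[:,:2]*1000).astype(np.float32)); print(r,cv2.boxPoints(r))
s=dict(np.load("top0.npz"))
cv2.imwrite("pics/crop.png",cv2.resize(s["pixels"][105:200,245:385,::-1],None,fx=5.5,fy=5.5,interpolation=cv2.INTER_CUBIC))
E
```

```text
top [-0.0040429  -0.00112282  0.00228748  0.00792871  0.03864561  0.07929482]
3912 0.007060953048783736
((577.384765625, 41.19078063964844), (188.8493194580078, 358.6765441894531), 15.225576400756836) [[ 439.1767   189.43637]
 [ 533.37225 -156.65039]
 [ 715.59283 -107.05481]
 [ 621.3973   239.03195]]
scene [-0.00384217 -0.00196682  0.00019763  0.00714774  0.05681324  0.11161815]
109 0.006340123976562029
((331.9213562011719, 162.3245391845703), (98.6454849243164, 22.037450790405273), 30.471458435058594) [[283.82327 146.80937]
 [294.9987  127.81569]
 [380.01944 177.8397 ]
 [368.84402 196.83339]]
```

View pics/crop.png

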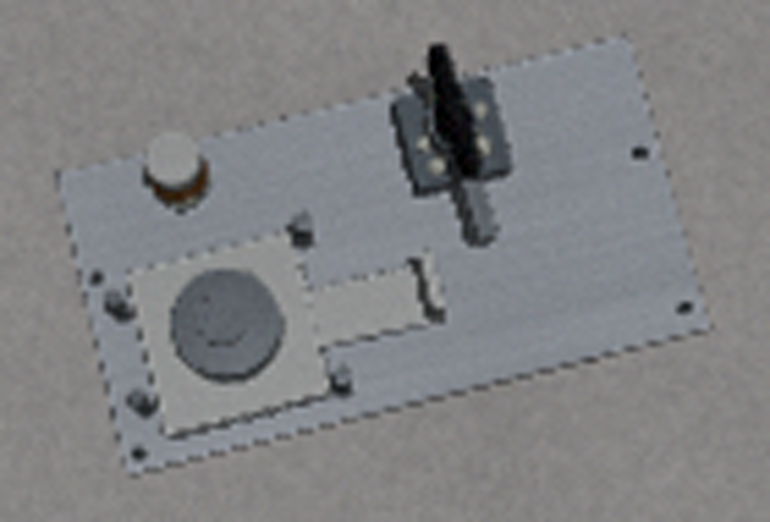

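The crop shows the bed rectangle cleanly (188.8 x 358.7 mm against 190 x 360), the knob bar upright around (455,110), its tongue tip at (480,235) and the lip at (428,285). I'll build the press frame from this and check the knob and lip against the depth data.

```bash
cat >> h.py <<'E'
from scipy.spatial.transform import Rotation as R
a=np.arctan2(346.087,-94.196)
ux=np.array([np.cos(a),np.sin(a)]); uy=np.array([-np.sin(a),np.cos(a)])
O=np.array([.57738,.04119])+.010*ux+.030*uy
def W(x,y,z): return np.r_[O+x*ux+y*uy,z]          # press -> world
def P(w): d=w[...,:2]-O; return np.stack([d@ux,d@uy,w[...,2]],-1)
def rot(th,flip=0):  # tool down, tool y along press x turned by th
    t=a+th+flip*np.pi; y=np.array([np.cos(t),np.sin(t),0]); z=np.array([0,0,-1.]); return R.from_matrix(np.stack([np.cross(y,z),y,z],1)).as_quat()
E
python3 - <<'E'
from h import *
from bench import *
w=P(cloud(dict(np.load("top0.npz")))); 
def sel(x0,x1,y0,y1,z0,z1):
    m=(w[...,0]>x0)&(w[...,0]<x1)&(w[...,1]>y0)&(w[...,1]<y1)&(w[...,2]>z0)&(w[...,2]<z1); return w[m]
k=sel(-130,0,-.15,0,.06,.1) if 0 else sel(-.13,-.01,-.15,0,.07,.1)
print("wing",len(k),k.mean(0),cv2.minAreaRect((k[:,:2]*1000).astype(np.float32)))
l=sel(-.06,0,-.04,.04,.038,.06); print("lip",len(l),l.mean(0),l.min(0),l.max(0))
p=sel(.02,.16,-.07,.07,.025,.04); print("plate",len(p),cv2.minAreaRect((p[:,:2]*1000).astype(np.float32)))
g=sel(.03,.16,-.06,.06,.05,.08); print("weight",g.mean(0))
for f in(0,1):
  for nm,c in(("knob",(-.068,-.085,.049)),("lip",(-.031,0,.021)),("lipend",(-.147,0,.021))):
    print(f,nm,W(*c),[None if (q:=solve_ik(W(*c),rot(t,f))) is None else np.round(q,2).tolist() for t in((-.4,1.4) if nm=="knob" else (0,))])
E
```

```text
wing 90 [-0.06734095 -0.08439984  0.0780628 ] ((-67.46434020996094, -84.9312744140625), (12.059568405151367, 74.61394500732422), 1.904807448387146)
lip 29 [-0.03175805  0.00406532  0.04487675] [-0.0362061  -0.01139728  0.0382271 ] [-0.02795024  0.0215198   0.05019772]
plate 634 ((90.55376434326172, 2.86944580078125), (121.05228424072266, 101.14556884765625), 0.5176743268966675)
weight [0.0899032  0.00152796 0.05647263]
0 knob [ 6.45681457e-01 -3.30006426e-04  4.90000000e-02] [[0.31, 0.21, -0.06, 0.0, -1.3, -2.01], [0.31, 0.21, -0.06, 0.0, -1.3, -0.21]]
0 lip [0.55394806 0.01304849 0.021     ] [[0.39, -0.0, -0.35, 0.0, -1.23, -1.69]]
0 lipend [ 0.58441207 -0.0988798   0.021     ] [[0.17, 0.1, -0.24, 0.0, -1.23, -1.48]]
1 knob [ 6.45681457e-01 -3.30006426e-04  4.90000000e-02] [[0.31, 0.21, -0.06, 0.0, -1.3, 1.13], [0.31, 0.21, -0.06, 0.0, -1.3, 2.93]]
1 lip [0.55394806 0.01304849 0.021     ] [[0.39, -0.0, -0.35, 0.0, -1.23, 1.45]]
1 lipend [ 0.58441207 -0.0988798   0.021     ] [[0.17, 0.1, -0.24, 0.0, -1.23, 1.67]]
```

Everything agrees with the frame, and the knob sits at about +0.03 rad. I'll grip the wings and rock them with joint 6, watching the moment.

```bash
python3 - <<'E'
from h import *
from bench import *
move_gripper(.05)
r=rot(.03)
move_to(W(-.0675,-.085,.18),r)
print(move_straight(W(-.0675,-.085,.049),velocity=.1,threshold=8), current_tcp_pos())
move_gripper(0)
print("w",current_gripper_width(),current_grasp_force(),current_contact_force(),current_ft_torque())
b=np.array(current_q()); b5=b[5]-.03
th=.03
for s in(1,-1):
    t0=None
    while abs(th+s*.04)<.5:
        th+=s*.04; q=b.copy(); q[5]=b5+th; move_joints(q)
        print(round(th,2),round(current_q()[5]-b5,3),np.round(current_ft_torque(),2),np.round(current_contact_force(),1),round(current_time_s(),1))
        if abs(current_ft_torque()[2])>.4: break
E
```

```text
False [6.46049183e-01 2.31398879e-04 4.99426957e-02]
w 0.010867355734766777 59.89431617796072 [-0.27803505 -3.56858766  6.43432319] [-0.58550278  0.03734435  0.01405965]
0.07 0.069 [0.13 0.05 0.11] [ 0.5 -0.2 -1.1] 5.3
0.11 0.109 [0.09 0.13 0.25] [ 0.1 -1.4  0.3] 5.5
0.15 0.148 [0.16 0.14 0.12] [ 0.6 -0.6  0.3] 5.8
0.19 0.188 [0.22 0.29 0.18] [ 0.3 -1.2  1. ] 6.0
0.23 0.228 [0.33 0.44 0.04] [0.5 0.8 1.6] 6.3
0.27 0.267 [ 0.45  0.6  -0.51] [-0.8 -0.1  2. ] 6.5
0.23 0.23 [ 0.44  0.56 -0.28] [-1.7  0.1  2. ] 6.8
0.19 0.191 [ 0.36  0.58 -0.14] [-1.  -0.7  1.8] 7.0
0.15 0.151 [ 0.38  0.59 -0.22] [-1.6 -1.8  2.5] 7.3
0.11 0.112 [ 0.37  0.57 -0.14] [-0.7 -0.3  3. ] 7.5
0.07 0.072 [ 0.21  0.58 -0.18] [-0.8 -0.9  2. ] 7.8
0.03 0.032 [ 0.25  0.51 -0.2 ] [-0.7 -0.5  2.6] 8.0
-0.01 -0.008 [ 0.13  0.45 -0.21] [-0.5 -0.6  3.1] 8.3
-0.05 -0.048 [ 0.08  0.34 -0.19] [-0.6 -1.8  3.5] 8.5
-0.09 -0.089 [ 0.08  0.53 -0.65] [-1.3 -1.1  3.7] 8.8
```

```bash
python3 - <<'E'
from h import *
from bench import *
b=np.array(current_q()); b5=b[5]+.089
th=-.09
for tgt in(-.4,.4):
    s=np.sign(tgt-th)
    while s*(tgt-th)>1e-6:
        th+=s*.04; q=b.copy(); q[5]=b5+th; move_joints(q); 
        print(round(th,2),round(current_q()[5]-b5,3),np.round(current_ft_torque(),2),np.round(current_joint_efforts()[5],2),round(current_time_s(),1))
        if s*th>.15 and abs(current_joint_efforts()[5])>1: break
print(b5)
E
```

```text
-0.13 -0.128 [ 0.04  0.18 -0.16] 0.04 9.0
-0.17 -0.168 [-0.03  0.04 -0.18] 0.1 9.3
-0.21 -0.208 [-0.1  -0.05 -0.16] 0.03 9.5
-0.25 -0.248 [-0.26 -0.14 -0.15] 0.03 9.8
-0.29 -0.287 [-0.39 -0.39  0.46] -0.59 10.0
-0.33 -0.327 [-0.73 -0.72  1.13] -1.22 10.3
-0.29 -0.29 [-0.61 -0.71  0.62] -0.43 10.5
-0.25 -0.251 [-0.59 -0.74  0.24] -0.12 10.8
-0.21 -0.212 [-0.57 -0.79  0.11] -0.02 11.0
-0.17 -0.172 [-0.53 -0.76  0.15] -0.04 11.3
-0.13 -0.132 [-0.49 -0.8   0.21] -0.04 11.5
-0.09 -0.092 [-0.44 -0.78  0.17] -0.05 11.8
-0.05 -0.052 [-0.33 -0.82  0.2 ] -0.06 12.0
-0.01 -0.012 [-0.25 -0.81  0.16] -0.07 12.3
0.03 0.028 [-0.14 -0.7   0.16] -0.07 12.5
0.07 0.068 [-0.04 -0.68  0.1 ] -0.06 12.8
0.11 0.108 [ 0.05 -0.63  0.17] -0.05 13.0
0.15 0.148 [ 0.15 -0.54  0.16] -0.04 13.3
0.19 0.188 [ 0.35 -0.48  0.18] -0.07 13.5
0.23 0.228 [ 0.45 -0.45  0.19] -0.08 13.8
0.27 0.268 [ 0.62 -0.3   0.2 ] -0.06 14.0
0.31 0.308 [ 0.78 -0.09 -0.26] 0.36 14.3
0.35 0.347 [ 0.89  0.2  -1.05] 1.11 14.5
-1.6142384942949415
```

The stops are near -0.28 and +0.29. I'll keep swinging until an anticlockwise swing meets no resistance.

```bash
python3 - <<'E'
from h import *
from bench import *
b5=-1.61424; b=np.array(current_q())
def go(th):
    q=b.copy(); q[5]=b5+th; move_joints(q); e=current_joint_efforts()[5]
    print(round(th,2),round(current_q()[5]-b5,3),round(e,2),np.round(current_ft_torque(),2),round(current_time_s(),1)); return e
free=False
for i in range(6):
    for th in(0,-.25,-.29,-.33):
        if go(th)<-1: break
    go(0)
    for th in(.26,.30,.34,.38,.42):
        e=go(th)
        if e>1: break
    if e<.5: free=True;break
print("free",free)
if free:
    for th in(.6,.8,1.0,1.2,1.3,1.38):
        if go(th)>1: break
E
```

```text
0 0.003 -0.03 [ 0.46 -0.48 -0.2 ] 14.9
-0.25 -0.245 -0.14 [ 0.17 -0.84 -0.17] 15.3
-0.29 -0.286 0.01 [ 0.05 -1.05 -0.06] 15.5
-0.33 -0.327 -0.24 [-0.2  -1.38  0.15] 15.8
0 -0.002 0.05 [ 0.04 -1.35  0.23] 16.2
0.26 0.255 0.2 [ 0.3  -1.21  0.13] 16.6
0.3 0.296 -0.02 [ 0.41 -1.22  0.07] 16.8
0.34 0.337 -0.01 [ 0.48 -1.12  0.13] 17.1
0.38 0.378 -0.0 [ 0.64 -1.04  0.1 ] 17.3
0.42 0.418 -0.0 [ 0.73 -0.99  0.12] 17.6
free True
0.6 0.595 0.3 [ 1.   -0.71  0.16] 17.9
0.8 0.793 0.25 [ 1.22 -0.3   0.12] 18.2
1.0 0.993 0.24 [1.44 0.14 0.17] 18.5
1.2 1.192 0.24 [1.66 0.74 0.12] 18.8
1.3 1.293 0.19 [1.78 1.2  0.13] 19.0
1.38 1.375 0.06 [1.78 1.29 0.14] 19.3
```

```bash
python3 - <<'E'
from h import *
from bench import *
print(current_gripper_width(),current_grasp_force())
move_gripper(.05)
p=np.array(current_tcp_pos()); p[2]=.2; move_straight(p,velocity=.2)
move_to(W(-.031,0,.2),rot(0))
s=snapshot("wrist"); cv2.imwrite("pics/wrist1.png",s["pixels"][:,:,::-1])
t=snapshot("scene"); w=P(cloud(t))
cv2.imwrite("pics/scene1.png",cv2.resize(t["pixels"][190:310,190:380,::-1],None,fx=4,fy=4,interpolation=cv2.INTER_CUBIC))
m=(abs(w[...,0]+.068)<.06)&(abs(w[...,1]+.085)<.06)&(w[...,2]>.062)&(w[...,2]<.095); k=w[m]
print(len(k),cv2.minAreaRect((k[:,:2]*1000).astype(np.float32)) if len(k) else 0, current_time_s())
E
```

```text
0.010925256651729935 60.88978098705411
160 ((-65.34306335449219, -89.44013977050781), (12.748824119567871, 73.17066192626953), 78.96943664550781) 22.0333
```

View pics/wrist1.png

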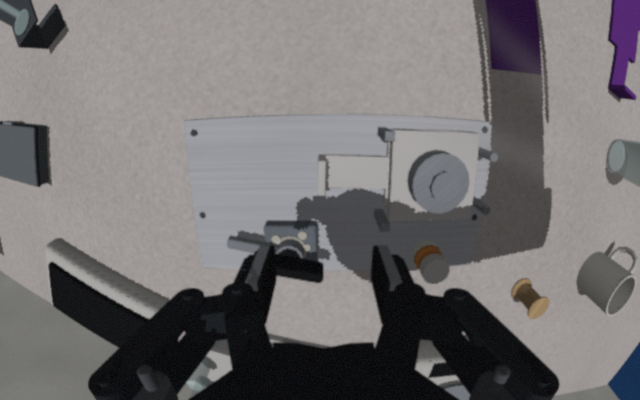

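View pics/scene1.png

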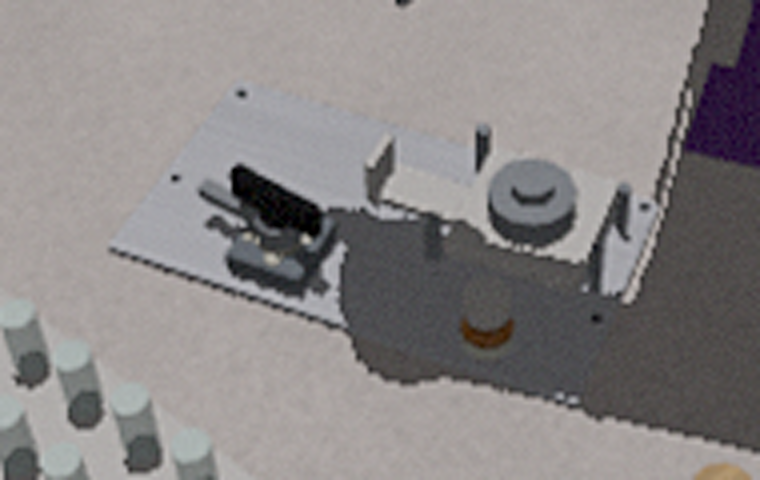

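The knob now measures 1.378 rad and the tongue lies parallel to the bed (scene crop: bar from (235,170) to (320,225), tongue tip at (203,188)). The lip at (380,165) hasn't moved and the stack is intact. Next: grip the lip and pull.

```bash
python3 - <<'E'
from h import *
from bench import *
print(move_straight(W(-.0315,.001,.023),velocity=.1,threshold=8), P(np.array(current_tcp_pos())))
move_gripper(0)
print("w",current_gripper_width(),current_grasp_force(),np.round(current_contact_force(),1))
p0=P(np.array(current_tcp_pos()))
for d in(.02,.045,.07,.09,.105,.115):
    st=move_straight(W(p0[0]-d,p0[1],p0[2]),velocity=.04,threshold=35)
    print(d,st,np.round(P(np.array(current_tcp_pos())),4),np.round(current_contact_force(),1),round(current_gripper_width(),4),round(current_time_s(),1))
    if st: break
t=snapshot("scene")
cv2.imwrite("pics/scene2.png",cv2.resize(t["pixels"][170:310,190:380,::-1],None,fx=4,fy=4,interpolation=cv2.INTER_CUBIC))
E
```

```text
False [-0.03150461  0.00060179  0.02363153]
w 0.006649373183714449 60.838608741760254 [ 2.7 -0.3  0.6]
0.02 False [-0.0499  0.0001  0.0233] [-2.3  7.1  2. ] 0.0068 25.1
0.045 False [-0.0745 -0.      0.0234] [-2.1  8.7  2.5] 0.0066 25.8
0.07 False [-0.0984 -0.0003  0.0234] [-4.  14.   3.1] 0.0067 26.6
0.09 False [-0.1218  0.0005  0.0233] [0.5 2.5 1. ] 0.0065 27.3
0.105 False [-0.1377  0.0008  0.0233] [ 0.5 -1.   0.6] 0.0066 27.8
0.115 False [-0.1473  0.0006  0.0233] [ 0.6 -2.1  0.4] 0.0069 28.2
```

View pics/scene2.png

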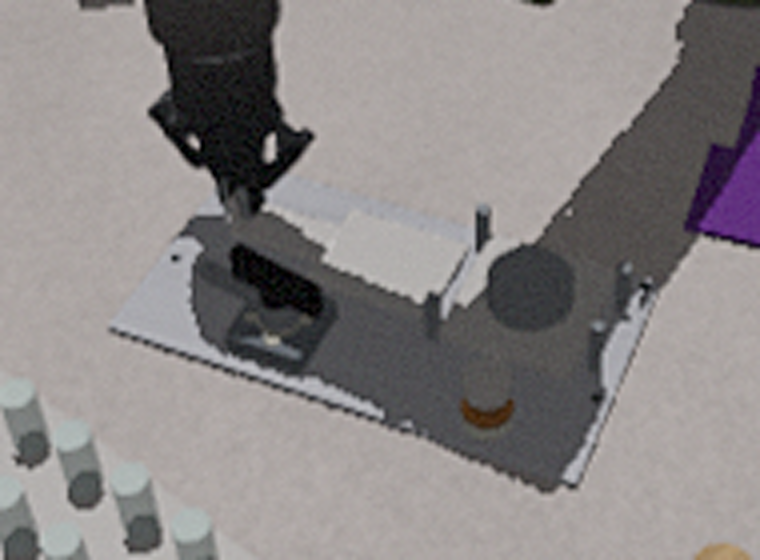

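The carrier is out: its plate spans about (330,240) to (470,300), with a visible gap to the stack at (530,290). I'll release it, withdraw and check everything.

```bash
python3 - <<'E'
from h import *
from bench import *
p=np.array(current_tcp_pos())
move_gripper(.04)
p[2]=.25; print(move_straight(p,velocity=.12,threshold=8))
move_to([.3,.35,.3],rot(0)) ; sleep(.5)
for n in("top","scene"):
    t=snapshot(n); w=P(cloud(t)); 
    f=lambda x0,x1,y0,y1,z0,z1:w[(w[...,0]>x0)&(w[...,0]<x1)&(w[...,1]>y0)&(w[...,1]<y1)&(w[...,2]>z0)&(w[...,2]<z1)]
    mr=lambda k:(len(k),np.round(np.median(k,0),4),cv2.minAreaRect((k[:,:2]*1000).astype(np.float32)))
    print(n,"knob",mr(f(-.13,-.01,-.145,-.03,.065,.1)));print("lip",mr(f(-.2,-.1,-.04,.04,.036,.06)))
    print("plates",mr(f(.035,.145,-.06,.06,.018,.029)));print("weight",mr(f(.03,.15,-.06,.06,.038,.07)))
    g=f(-.06,.02,-.03,.03,0,.04); print("carrier z",np.round(np.percentile(g[:,2],[5,50,95]),4))
    if n=="top": cv2.imwrite("pics/top2.png",cv2.resize(t["pixels"][95:205,235:390,::-1],None,fx=5,fy=5,interpolation=cv2.INTER_CUBIC))
print(current_time_s())
E
```

```text
False
top knob (108, array([-0.0683, -0.0835,  0.0772]), ((-68.10327911376953, -84.33500671386719), (13.142939567565918, 73.27021026611328), 80.9339370727539))
lip (32, array([-0.1452,  0.0036,  0.045 ]), ((-146.0651092529297, 2.9979352951049805), (8.452218055725098, 34.798789978027344), 1.10871422290802))
plates (608, array([0.0872, 0.0124, 0.0232]), ((91.2642822265625, 2.238994598388672), (102.26803588867188, 106.0040054321289), 88.9706802368164))
weight (343, array([0.0878, 0.0025, 0.047 ]), ((90.34323120117188, 0.898193359375), (102.19589233398438, 118.8824691772461), 89.95838928222656))
carrier z [0.0116 0.0151 0.0188]
scene knob (145, array([-0.0642, -0.0915,  0.0762]), ((-65.29377746582031, -89.31546020507812), (12.331926345825195, 74.99652862548828), 79.11540985107422))
lip (38, array([-0.143 , -0.0041,  0.0434]), ((-143.97096252441406, -1.1140270233154297), (8.298300743103027, 34.07487869262695), 0.3011775314807892))
plates (577, array([ 0.1019, -0.024 ,  0.0221]), ((88.06438446044922, -2.3599586486816406), (103.95079040527344, 105.01456451416016), 0.5495476722717285))
weight (365, array([ 0.0901, -0.0095,  0.0456]), ((90.18340301513672, -2.2572288513183594), (104.60456085205078, 119.3310775756836), 89.80150604248047))
carrier z [0.0115 0.014  0.0165]
33.2333
```

View pics/top2.png

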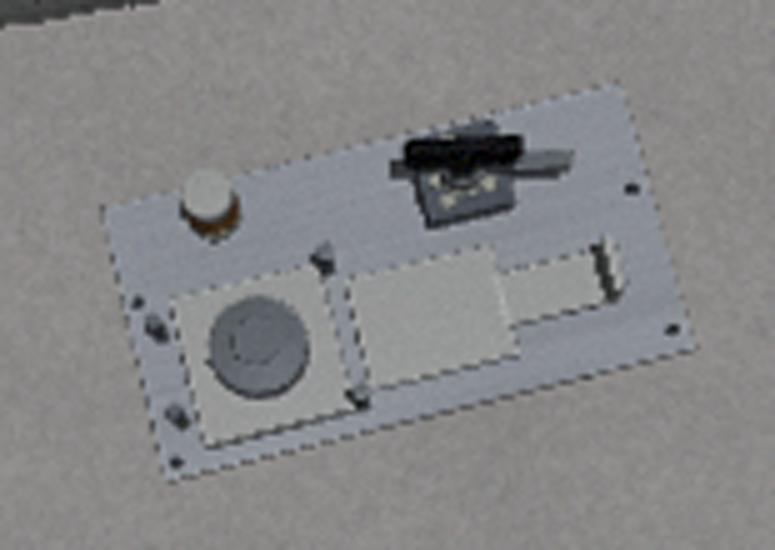

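The picture shows the carrier flat at (435,315), clear of the stack at (260,350). The plates and weight are in place, the knob is open at (465,155) and the jar is untouched.

```bash
python3 -c "
from bench import *
print(finish_job())"
```

```text
the job is handed in; nothing more can be done
None
```

I freed the knob and swung it open to about 1.38 rad, then drew the carrier about 113 mm, fully clear of the stack. It lies flat, with the plates and weight still in place and the jar undisturbed. The other bystanders were not measured again, but the arm went nowhere near them. I handed the job in just after 33 s and no verdict came back.

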